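Close a slide case in the closing jig and hold it shut

ROBOT

A 6-joint arm with a two-finger parallel gripper is mounted at the origin on the work surface. World frame = base frame: x ahead of the robot, y to its left, z up, the work surface at z = 0. Lengths are in mm, angles in rad, forces in N, time in s.
With the tool pointing down it reaches from about 300 to 775 mm from the base axis. Payload 14.6 kg.
Tool frame: the origin (TCP) lies between the finger pads; the fingertips stand 22 mm ahead of it and the grasp point (between the pads) lies 3 mm ahead of it (finger_overhang is the distance from the TCP to the fingertips, in mm); z points along the fingers, y is the direction in which the jaws open and shut (so a half turn about z gives the same grasp; the last joint's range is limited). The gripper opens to 94 mm and grips with 3 to 60 N. Pads are 16 mm wide; open, the fingers measure 119 mm over their backs; the gripper's body (75 mm by 177 mm) begins 78 mm behind the grasp point.
Start: joints at [1.242, 0.3, 1.521, -0, 1.321, -0.067], TCP at [142.349, 531.25, 227.446] pointing down, gripper open.
Joint ranges: [-3.03, 3.03], [-0.79, 2.21], [0.23, 2.52], [-1.04, 4.18], [0, 3.07], [-2.55, 2.55]. Speed limits (rad/s): [2.22, 2.22, 2.57, 3.14, 3.14, 3.14].

INTERFACE

Orientations are given as [roll, pitch, yaw] about the fixed x, y, z axes, in that order (R = Rz(yaw) Ry(pitch) Rx(roll)).
In Python, from cell import * gives the robot as it stands.
- The arm moves only by the tool jog_arm, never from a script. Its argument "increments" is a list of rows, each a list of 7 numbers: the shift along the tool's x, y, z in cm, then the turn, a rotation vector about the tool's x, y, z in degrees, then the finger opening in cm, from 0 to 9.4. In form: [[x, y, z, wx, wy, wz, grip], ...]. A call has 1 to 20 rows; each row shifts and turns the commanded pose from where the row before left it, along the tool's axes as they then stand; what a row does not reach is not made up. A row lasts 1/8 s, in which the tool goes at most 62.5 mm and 10.7 degrees, less where a joint would pass 70% of its speed; a pose out of reach is approached as far as the arm can. A call is refused whole if a number of a shift passes 6.25 or a number of a turn 10.7, either way. A call with a gripper value outside its range is refused whole. The fingers move at their own pace and stop on an object; "squeeze" is the grip in N (left out, the last holds). Time passes only in rows, so rows that do not move let the fingers close. It gives the time, the measured TCP pose, the force and the opening at its end, in the units of the state.
- read_state(): the state, without advancing time (a new reading comes with each control period).
- camera(name): name is "side" or "top" or "wrist"; returns a dict with "image" (384x512x3 uint8, red, green, blue), "K" (3x3 intrinsics, pixels), "rvec" (rotation vector, rad) and "tvec" (3), from world to camera coordinates, as OpenCV has them. Camera axes: x right, y down, z forward; pixel columns grow to the right and rows downward; lengths in mm; the calibration is good to about 2 mm. A picture is of the moment at which its call begins. There is no depth.
- sign_off(): hands the job in, once; it reports no verdict.
Trained networks look in a picture, given as the dict that the camera call returned (one of the last four; its "shot" number tells which), for a name from the list of things; names that differ only in an ending like _2 or _b are one class to them, and where a whole thing is asked for, a point or a joint stands for the part that bears it (a point fixed in the world has none). Each returns a list of dicts, best first, with "conf" (0 to 1); they miss things now and then, are a little off and sometimes report something else, mostly with a low value. They report only what shows in the picture. A call takes as long as a camera call. They do not tell look-alikes from the thing itself.
- recognise(picture, name): "centre" ([x, y, z] in mm, in the coordinates of the camera as it stood for that picture, good to about 4 mm: the middle of the surface that is visible of it).
- regions_of(picture, name): "mask" (384x512 bool, what is visible of it).
The state is a dict: "clock": time; "joints": joint angles; "qd": joint speeds; "effort": joint torques, N m; "eef_pos": TCP position; "eef_rot": TCP orientation; "wrist_force": force on the tool from outside, world axes, zero at the start; "moment": the same for the moment, N m; "finger_gap": finger opening in mm.
Only numpy, scipy, OpenCV 4.12 (cv2) and the standard library are available. Lean on these libraries where they do the work, as an engineer would, in place of code of your own. Each camera call takes 0.05 s, during which the arm holds its last target.

TASK

Take the slide case whose drawer still stands out and set it down in the bay of the closing jig, its drawer end towards the rubber buffer, and let go of it. Then push the jig's handle towards the case, so that the buffer (not your hand) closes the drawer fully with the case against the fence, and keep pushing until the sprung buffer is pressed in about half of its 20 mm stroke. Finish while holding the handle there, without letting go, and leave everything else on the bench undisturbed.

Things in the scene. Friction and masses are not known exactly. Their poses are not given: they have to be found in the camera images.
- case_center (a point): centre (half-way up) of the loose case to be closed, about 210 g: grey plastic sleeve 64 mm wide (x), 110 mm long (y, ends at -55 and +55 mm), 45 mm tall (z up), open at its +y end, where a white drawer stands out 10 to 14 mm past the sleeve. Grip it across its 64 mm width
- drawer_front (a point): centre of the front face of that case's drawer; same axes as the case. 65 to 69 mm from the case's centre while it stands out, 55 mm when flush with the sleeve
- drawer (a joint): how far that drawer has been pushed in (m): 0 to 0.004 at the start, 0.014 fully home (flush with the sleeve). Stiff: moves at about 4 N and stays where it is left
- bay (a point): centre of the bay's floor, 8 mm above the bench, z up: the case's underside centre lies here when it stands against the fence. Rails 14 mm tall above the floor run along y from -55 to +45 mm, inner faces at x = +37 and -37 mm; the fence, 50 mm tall, closes the end at y = -55 mm. The buffer comes from the +y side, so the case's +y (drawer end) must point along this +y
- handle (a point): mid-point, on its axis, of the carriage's black upright round handle: 26 mm thick, bare from 40 mm below to 25 mm above this point, which is 90 mm above the bench; below is the carriage block, 60 (x) by 40 mm (y). Axes as the bay's. At rest 155 mm along +y from the bay point. Slides only along y: push it to -y; a spring returns it (2.5 N at rest plus 50 N per m) if let go
- carriage (a joint): travel of the carriage towards the fence (m): 0 at rest, at most 0.085. With the case against the fence and its drawer flush, the buffer just touches at 0.050 and is half pressed in at 0.060
- buffer (a joint): how far the buffer is pressed into the carriage (m): 0 out, 0.010 half, 0.020 bottomed; 800 N per m (8 N at half). A rubber pad 28 mm across on a steel stem, axis 31 mm above the bench, face at rest 105 mm along +y from the bay point. Pushed by the handle, it first slides the case against the fence, then closes the drawer, then sinks in
- closed_case: decoy: a slide case like the other but with its drawer already flush (sleeve 64 x 110 x 45 mm, 220 g); origin at the centre of its underside; leave it alone
- jar: clear jar with white cap, 60 mm across, 70 mm tall; origin under its centre; leave it alone
- bottle: white bottle, 60 mm across, 150 mm tall, standing; origin under its centre; leave it alone
- tape_roll: cardboard ring lying flat, 84 mm across, 45 mm tall; origin under its centre; leave it alone
- carton: small cardboard carton, 60 x 110 x 70 mm; origin under its centre; leave it alone
- bowl: steel bowl, 110 mm across, 45 mm tall; origin under its centre; leave it alone
- white_pack: white flat pack, 100 x 60 x 35 mm; origin under its centre; leave it alone
- jig: the closing jig, bolted to the bench: an aluminium plate 130 mm (x) by 280 mm (y), 8 mm thick, axes as the bay's; origin on the bench, 55 mm along +y from the bay point
- case: the same loose case once more, by its underside: origin at the centre of its underside, 22.5 mm under its centre, same axes
Mind the look-alikes: they are no part of the job. What is shaped like the case but turquoise is not meant.

How it is judged:
By the outcome, as a careful person would: the job done as asked, in the order asked, and still so for the second after the job is handed in, while the arm keeps its last pose, push and grip.
It also fails if it takes over 48 s, if anything falls off the work surface, if the arm or the gripper's body presses on something with over 40 N, if the wrist force passes 120 N, or if a joint passes its speed limit or range.

## Working session

There is one attempt and no reset: what is moved stays moved. The work goes in short steps, Python scripts to look and compute and a tool call to move; the robot and the scene stay as the last step left them, time stands still between calls to the robot, and variables do not carry over. Pictures are saved under pics/ and viewed, and the job is handed in when it is done.

Besides the shell and the picture viewer there is one more tool, called after "Emit:" in YAML: its name, and indented under it one key for each argument. jog_arm: Moves the arm, as the interface text tells. Its arguments: {"type":"object","properties":{"increments":{"type":"array"},"squeeze":{"type":"number"}},"required":["increments"]}

```bash
mkdir -p pics; ls
python3 - <<'E'
from cell import *
import cv2
s=read_state();print(s)
for n in ("top","side","wrist"):
    p=camera(n);cv2.imwrite(f"pics/{n}0.png",p["image"][:,:,::-1]);print(n,p["shot"],p["K"],p["rvec"],p["tvec"])
    if n!="wrist":
        for t in ("case","closed_case","bay","handle","jig","drawer_front"):
            for r in recognise(p,t): 
                R=cv2.Rodrigues(p["rvec"])[0] if hasattr(cv2.Rodrigues(p["rvec"]),'__len__') else 0
                import numpy as np
                w=R.T@(np.array(r["centre"])-np.array(p["tvec"]).ravel())
                q=p["K"]@np.array(r["centre"]);print(t,round(r["conf"],2),w.round(0),(q[:2]/q[2]).round(0))
E
```

```text
pics
{'clock': 0.0, 'joints': array([ 1.24239529e+00,  3.00468134e-01,  1.52155208e+00,  9.74832917e-06,
        1.32070516e+00, -6.66166450e-02]), 'qd': array([ 0.00086737,  0.00072819, -0.00221913,  0.00025627, -0.00127034,
        0.00021451]), 'effort': array([-7.03333135e-04, -5.31807590e+01, -3.52733767e+01,  7.07564154e-02,
        2.44054024e-02, -9.25837071e-05]), 'eef_pos': array([142.27843554, 531.04318727, 226.90021153]), 'eef_rot': array([-3.14046307e+00, -8.48239063e-05,  2.87980580e+00]), 'wrist_force': array([0.59568094, 0.39635566, 1.05070259]), 'moment': array([-0.02956026, -0.03828256, -0.03361019]), 'finger_gap': 94.07248330616116}
top 1 [[352.79930495   0.         261.10136416]
 [  0.         352.79930495 186.97530353]
 [  0.           0.           1.        ]] [ 2.15726231 -2.16670924  0.14729224] [  37.47098938  547.42573847 1033.38869132]
case 0.84 [306. 159.  44.] [219. 269.]
case 0.72 [341. -19.  47.] [280. 257.]
case 0.65 [608. 166.  46.] [218. 167.]
closed_case 0.87 [446. 187.  45.] [210. 221.]
bay 0.92 [ 560. -144.    8.] [319. 184.]
handle 0.58 [576. -48
[... 401 characters left out ...]
5281  0.33005883] [-437.71855741  213.60626768 1091.77951366]
case 0.86 [600. 146.  34.] [257. 177.]
case 0.82 [337. -44.  41.] [211. 230.]
case 0.68 [292. 137.  36.] [172. 204.]
closed_case 0.96 [432. 159.  39.] [210. 187.]
closed_case 0.62 [568. -64.  46.] [284. 208.]
bay 0.85 [ 552. -155.    5.] [297. 237.]
handle 0.7 [ 551. -153.    5.] [296. 237.]
handle 0.61 [569. -64.  48.] [284. 207.]
jig 0.58 [ 549. -152.    6.] [295. 237.]
drawer_front 0.55 [280. -24.  30.] [190. 236.]
wrist 3 [[286.78392199   0.         254.83902616]
 [  0.         286.78392199 191.71512082]
 [  0.           0.           1.        ]] [-2.33493726 -1.79445416 -0.21643726] [-550.70777884  -25.50068452  387.31249485]
```

Run:
```python
import cv2
for n in("top0","side0"):
    i=cv2.imread(f"pics/{n}.png");i=cv2.resize(i[:,:] if n=="side0" else i[90:330,100:420],(800,600),interpolation=cv2.INTER_CUBIC);cv2.imwrite(f"pics/{n}b.png",i)
```

```text
(no output)
```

View pics/top0b.png

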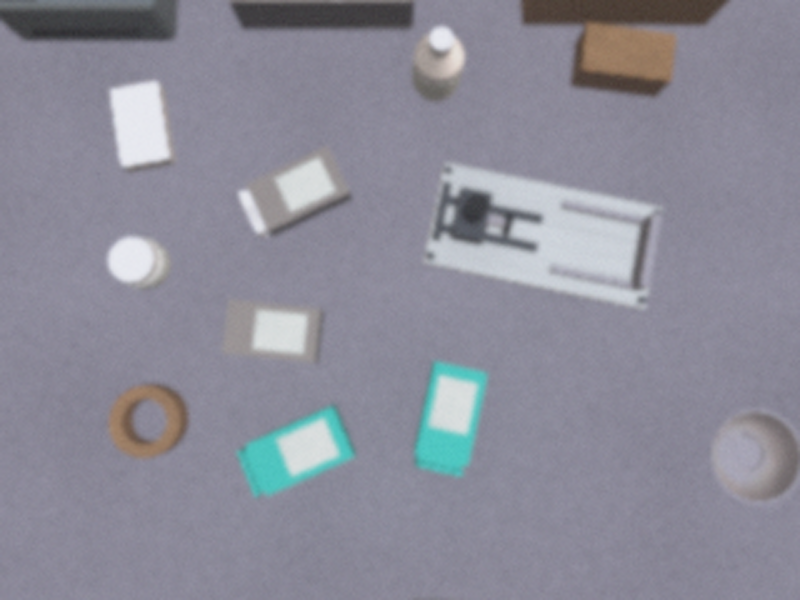

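View pics/side0b.png

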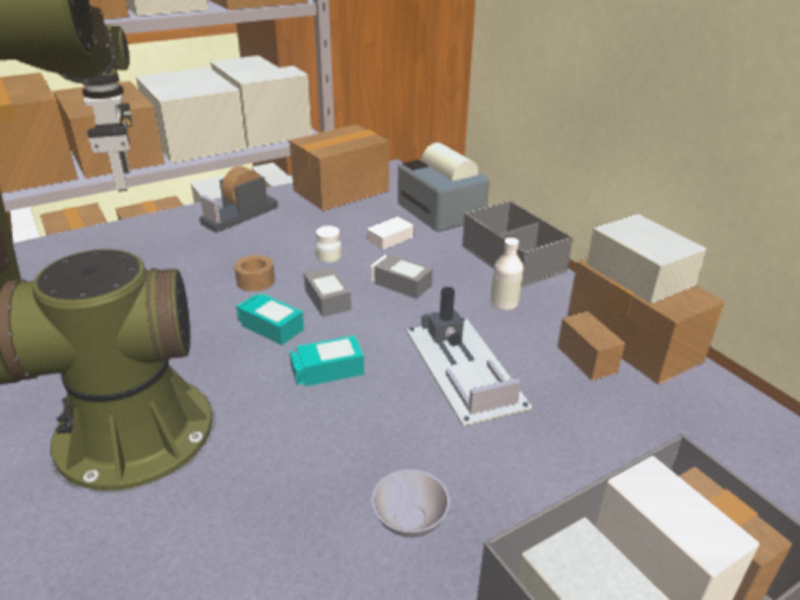

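View pics/wrist0.png

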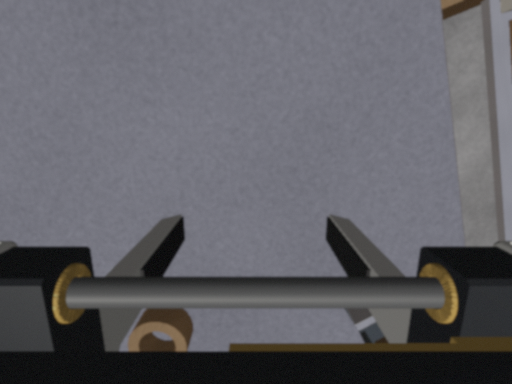

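Candidates, in original top-image pixels:
- Grey case with the white drawer standing out: (218,167). Its white strip is at about (201,175).
- Grey case, closed: (210,221).
- Turquoise cases: (219,269) and (280,257).

I choose the first by its description and check it in a close crop. The jig's fence is on the right (−y) and its handle on the left (+y).

```bash
cat > h.py <<'E'
from cell import *
import cv2, numpy as np
from scipy.optimize import least_squares
def RT(p): return cv2.Rodrigues(np.array(p["rvec"],float).reshape(3,1))[0], np.array(p["tvec"],float).ravel()
def proj(p,X): return cv2.projectPoints(np.array(X,float).reshape(-1,3),np.array(p["rvec"],float),np.array(p["tvec"],float),np.array(p["K"]),None)[0].reshape(-1,2)
def unproj(p,uv,z):
    R,t=RT(p);d=R.T@np.linalg.inv(p["K"])@np.array([uv[0],uv[1],1.]);c=-R.T@t
    return c+d*(z-c[2])/d[2]
def world(p,c):
    R,t=RT(p);return R.T@(np.array(c)-t)
def save(n,img): cv2.imwrite(f"pics/{n}.png",img[:,:,::-1])
E
python3 - <<'E'
from h import *
p=camera("top")
i=p["image"]
save("crop1",cv2.resize(i[140:195,180:255],(750,550),interpolation=cv2.INTER_CUBIC))
save("crop2",cv2.resize(i[145:220,265:370],(798,570),interpolation=cv2.INTER_CUBIC))
for n in("case","jig","bay","handle"):
    for r in regions_of(p,n):
        m=r["mask"].astype(np.uint8);ys,xs=np.nonzero(m);c,(w,h),a=cv2.minAreaRect(np.stack([xs,ys],1).astype(np.float32));print(n,round(r["conf"],2),m.sum(),c,w,h,a)
w=camera("wrist");R,t=RT(w);print(-R.T@t,R)
E
```

```text
case 0.81 983 (279.2058410644531, 256.9219055175781) 23.333410263061523 43.796573638916016 11.689369201660156
case 0.64 934 (218.14553833007812, 269.93450927734375) 22.61565399169922 44.63855743408203 65.77225494384766
case 0.51 99 (201.4000244140625, 174.8000030517578) 20.57182502746582 5.366562843322754 63.43495178222656
jig 0.56 3647 (317.6441955566406, 183.2346954345703) 90.22392272949219 41.79637908935547 11.592175483703613
jig 0.28 84 (201.6000213623047, 175.70001220703125) 19.677398681640625 4.919349193572998 63.43495178222656
bay 0.85 3586 (317.5868835449219, 183.41067504882812) 89.86927032470703 40.866477966308594 12.200469017028809
handle 0.69 314 (292.93536376953125, 176.94662475585938) 22.9356689453125 21.061840057373047 12.994616508483887
[ 76.93993078 549.08301133 382.79151057] [[ 2.57269226e-01  9.66339419e-01  8.20749752e-04]
 [ 9.38822330e-01 -2.50144395e-01  2.36728569e-01]
 [ 2.28965453e-01 -6.01324374e-02 -9.71575479e-01]]
```

View pics/crop1.png

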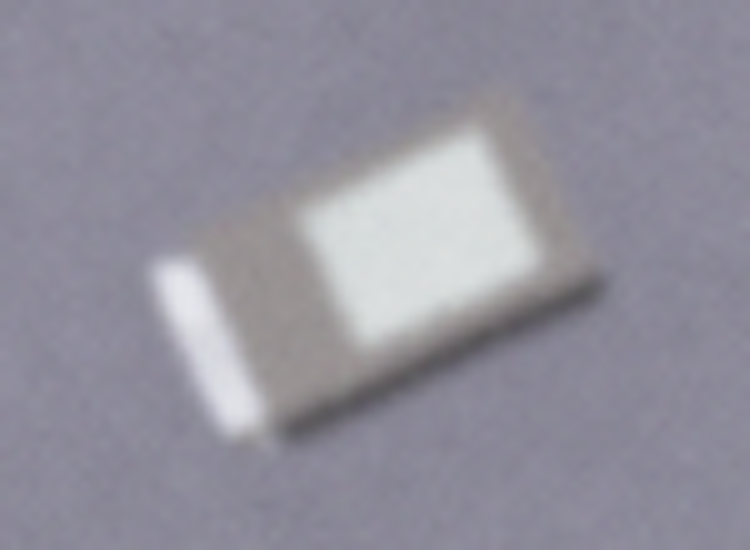

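View pics/crop2.png

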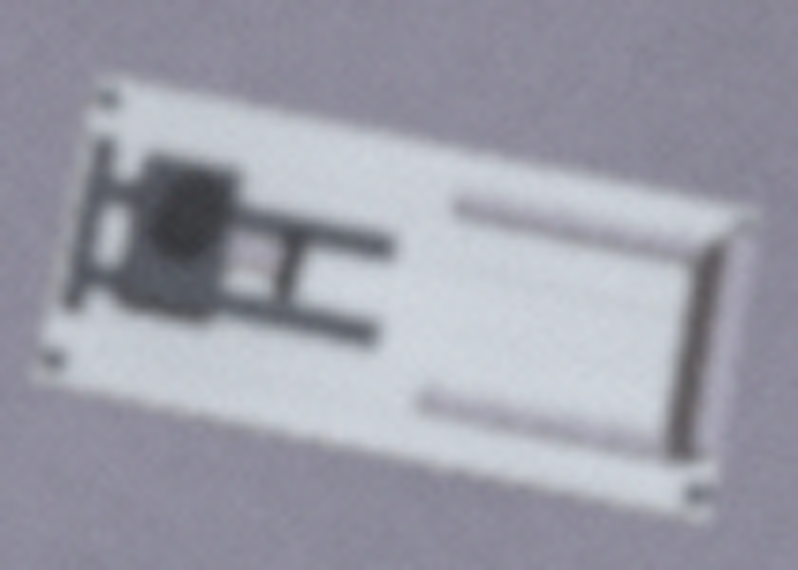

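Crop 1 shows the chosen case: grey, white drawer standing out at the left, drawer face at about crop (195,350), original (199,175). Crop 2 shows the jig with its fence at the right and its rails. I'll compute the poses from the corners.

```bash
cat >> h.py <<'E'
def fit2(L,W):
    L=np.array(L,float);W=np.array(W,float)[:,:2]
    a=L-L.mean(0);b=W-W.mean(0);th=np.arctan2((a[:,0]*b[:,1]-a[:,1]*b[:,0]).sum(),(a*b).sum())
    R=np.array([[np.cos(th),-np.sin(th)],[np.sin(th),np.cos(th)]]);t=W.mean(0)-R@L.mean(0)
    return t,th,(L@R.T+t-W).round(1)
E
python3 - <<'E'
from h import *
p=camera("top")
f=lambda c,s,o:[(c[0]+.5)/s-.5+o[0],(c[1]+.5)/s-.5+o[1]]
W=[unproj(p,f(c,7.6,(265,145)),8) for c in [(100,72),(758,208),(710,522),(35,382)]]
t,th,e=fit2([(65,140),(65,-140),(-65,-140),(-65,140)],W);print("jig",t,th,e.tolist())
R=np.array([[np.cos(th),-np.sin(th)],[np.sin(th),np.cos(th)]]);print("bay",t+R@[0,-55],"handle",t+R@[0,100])
W=[unproj(p,f(c,10,(180,140)),45) for c in [(190,228),(490,92),(603,278),(270,430)]]
t,th,e=fit2([(32,55),(32,-55),(-32,-55),(-32,55)],W);print("case",t,th,e.tolist())
E
```

```text
jig [ 561.59791446 -139.85232698] -0.20865616986670313 [[-0.7, 1.6], [-0.9, -2.1], [0.8, -0.1], [0.7, 0.6]]
bay [ 550.2049172  -193.65938612] handle [582.31245492 -42.02131035]
case [612.84154878 163.54871944] 0.44075858307255983 [[-3.4, 3.5], [1.8, -5.9], [1.3, 1.2], [0.3, 1.2]]
```

Emit:
jog_arm:
  increments:
    - [0,0,0,0,0,10,9.4]
    - [0,0,0,0,0,10,9.4]
    - [0,0,0,0,0,10,9.4]
    - [0,0,0,0,0,10,9.4]
    - [0,0,0,0,0,10,9.4]
    - [-4.4,2.25,0.6,0,0,0,9.4]
    - [-4.4,2.25,0.6,0,0,0,9.4]
    - [-4.4,2.25,0.6,0,0,0,9.4]
    - [-4.4,2.25,0.6,0,0,0,9.4]
    - [-4.4,2.25,0.6,0,0,0,9.4]
    - [-4.4,2.25,0.6,0,0,0,9.4]
    - [-4.4,2.25,0.6,0,0,0,9.4]
    - [-4.4,2.25,0.6,0,0,0,9.4]
    - [-4.4,2.25,0.6,0,0,0,9.4]
    - [-4.4,2.25,0.6,0,0,0,9.4]
    - [-4.4,2.25,0.6,0,0,0,9.4]
    - [-4.4,2.25,0.6,0,0,0,9.4]
    - [0,0,0,0,0,0,9.4]

```text
clock: 3.35
eef_pos: [611.6, 164.5, 154.3]
eef_rot: [-3.14, -0.0, 2.004]
wrist_force: [-0.7, 0.1, 1.4]
finger_gap: 94.0
```

Run:
```python
from h import *
p=camera("wrist");save("w1",p["image"]);np.save("w1.npy",p,allow_pickle=True);s=read_state();print(s["clock"],s["eef_pos"],s["eef_rot"])
for n in("case","drawer_front"):
    for r in recognise(p,n): print(n,r["conf"],world(p,r["centre"]))
```

```text
3.4 [610.51842067 165.92213106 154.67708341] [-3.14054257e+00 -3.38241145e-04  2.00526981e+00]
case 0.95 [343.38600534 143.51320806   5.04902022]
case 0.69 [607.86201354 169.01998194  43.23547818]
case 0.65 [ 3.88383441e+02 -1.62179918e-01  9.09792568e+00]
drawer_front 0.8 [588.3998292  217.32915685  30.70563382]
```

View pics/w1.png

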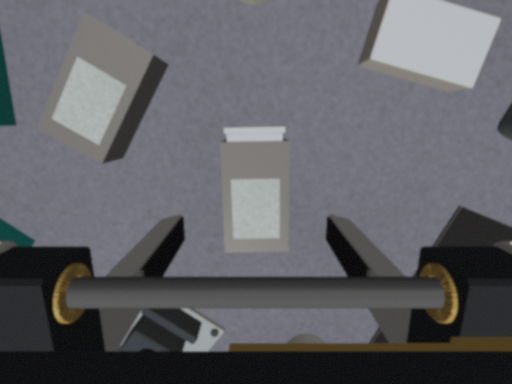

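The wrist view shows the chosen case straight between the jaws. The sleeve's top corners are at about (222,141), (289,141), (288,251) and (224,251), with the white drawer at the far end around (255,133).

Run:
```python
from h import *
p=np.load("w1.npy",allow_pickle=True).item();s=read_state()
W=[unproj(p,c,45) for c in [(222,141),(289,141),(288.5,251),(223.5,251)]]
# image up=tool +x = case +y ; image right = tool y?
for w in W: print(w.round(1))
L=[(-32,55),(32,55),(32,-55),(-32,-55)]
t,th,e=fit2(L,W);print(t,th,e.tolist())
yaw=s["eef_rot"][2];d=t-s["eef_pos"][:2]
print("tool dx,dy",d@[np.cos(yaw),np.sin(yaw)],d@[np.sin(yaw),-np.cos(yaw)],"want yaw",th+np.pi/2,yaw)
save("w1c",cv2.resize(p["image"][110:270,190:320],(650,800*1),interpolation=cv2.INTER_CUBIC)[:600])
```

```text
[563.5 198.9  45. ]
[618.8 224.6  45. ]
[666.8 127.2  45. ]
[607.9  99.9  45. ]
[614.22284952 162.63517822] 0.438604811294219 [[-1.6, -0.0], [1.1, 1.5], [-0.2, -0.8], [0.7, -0.6]]
tool dx,dy -6.24981681516274 2.09505193032463 want yaw 2.0094011380891157 2.0076049333307258
```

Emit:
jog_arm:
  increments:
    - [-0.6,0.2,2,0,0,0,9.4]
    - [0,0,3,0,0,0,9.4]
    - [0,0,3,0,0,0,9.4]
    - [0,0,2.3,0,0,0,9.4]
    - [0,0,1,0,0,0,9.4]
    - [0,0,0,0,0,0,9.4]
    - [0,0,0,0,0,0,6.0]
    - [0,0,0,0,0,0,6.0]
    - [0,0,0,0,0,0,6.0]
    - [0,0,0,0,0,0,6.0]
    - [0,0,0,0,0,0,6.0]
    - [0,0,0,0,0,0,6.0]
  squeeze: 25

```text
clock: 5.0
eef_pos: [614.6, 162.2, 42.8]
eef_rot: [3.141, 0.0, 2.007]
wrist_force: [-3.5, -1.8, 6.4]
finger_gap: 64.1
```

Emit:
jog_arm:
  increments:
    - [0,0,-1,0,0,0,5.0]
    - [0,0,-3.5,0,0,0,5.0]
    - [0,0,-3.5,0,0,0,5.0]
    - [0,0,-3.5,0,0,0,5.0]
    - [0,0,-3.2,0,0,0,5.0]
    - [0,0,0,0,0,9.25,5.0]
    - [0,0,0,0,0,9.25,5.0]
    - [0,0,0,0,0,9.25,5.0]
    - [0,0,0,0,0,9.25,5.0]
    - [-4,-1.1,0,0,0,0,5]
    - [-4,-1.1,0,0,0,0,5]
    - [-4,-1.1,0,0,0,0,5]
    - [-4,-1.1,0,0,0,0,5]
    - [-4,-1.1,0,0,0,0,5]
    - [-4,-1.1,0,0,0,0,5]
    - [-4,-1.1,0,0,0,0,5]
    - [-4,-1.1,0,0,0,0,5]
    - [-4,-1.1,0,0,0,0,5]
    - [0,0,0,0,0,0,5]

```text
clock: 7.38
eef_pos: [442.0, -171.1, 189.9]
eef_rot: [3.141, 0.0, 1.358]
wrist_force: [0.4, 0.2, -1.5]
finger_gap: 63.8
```

Run:
```python
from h import *
p=camera("wrist");save("w2",cv2.resize(p["image"],(800,600),interpolation=cv2.INTER_CUBIC));np.save("w2.npy",p,allow_pickle=True);s=read_state();print(s["clock"],s["eef_pos"],s["eef_rot"],s["finger_gap"],s["wrist_force"])
```

```text
7.425 [ 442.54562349 -169.99775317  189.81087076] [3.14107603e+00 1.25935996e-05 1.35923741e+00] 63.31251867551843 [ 1.29253114 -0.5620689  -0.7473292 ]
```

View pics/w2.png

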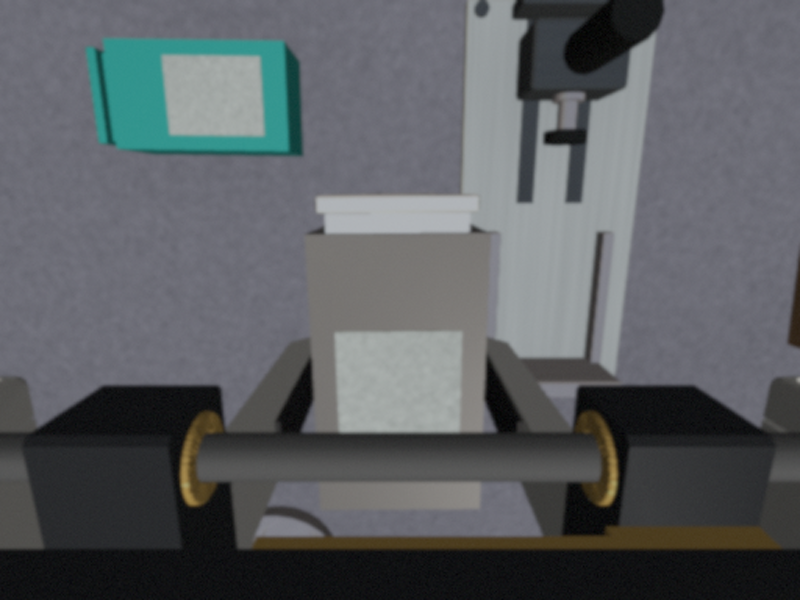

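The case is held square, drawer forward. The jig is visible to its right: rail tops start at about (498,234) and (598,232) and the fence base is at row ~357 (800×600 picture). I'll zoom to pick points.

Run:
```python
from h import *
p=np.load("w2.npy",allow_pickle=True).item()
i=p["image"];c=i[:260,285:430] # 145x260
save("w2a",cv2.resize(i[120:260,280:420],(600,600),interpolation=cv2.INTER_CUBIC))
save("w2b",cv2.resize(i[0:130,280:440],(800,650),interpolation=cv2.INTER_CUBIC)[:600])
```

```text
(no output)
```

View pics/w2a.png

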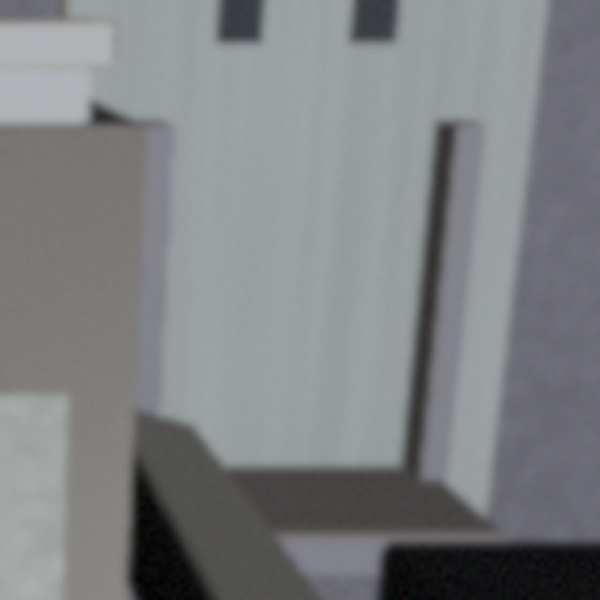

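View pics/w2b.png

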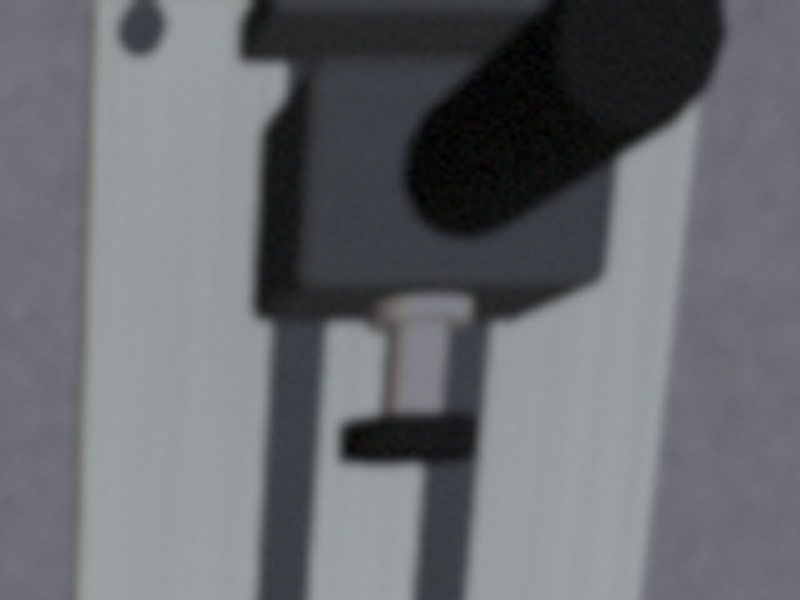

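Run:
```python
from h import *
p=np.load("w2.npy",allow_pickle=True).item();s=read_state()
A=lambda x,y:np.array([(x+.5)/4.286-.5+280,(y+.5)/4.286-.5+120])
B=lambda x,y:np.array([(x+.5)/5-.5+280,(y+.5)/5-.5])
P=[(A(457,122),(37,45,22)),(A(437,122),(37,45,8)),(A(172,122),(-37,45,22)),(A(404,468),(37,-55,8)),(A(420,478),(37,-55,22)),(B(300,277),(-30,135,50)),(B(605,270),(30,135,50))]
Ls=[(A(548,10),65),(A(520,255),65),(A(490,500),65),(B(96,40),-65),(B(80,500),-65),(B(697,120),65),(B(645,590),65)]
Lw=[unproj(p,u,8)[:2] for u,_ in Ls]
def f(v):
    x,y,th=v;c,sn=np.cos(th),np.sin(th)
    r=[]
    for u,(a,b,z) in P:
        w=[x+c*a-sn*b,y+sn*a+c*b,z];r+=list(proj(p,[w])[0]-u)
    for w,(u,X) in zip(Lw,Ls): r.append(((w-[x,y])@[c,sn]-X)*.85)
    return np.array(r)
o=least_squares(f,[550,-194,-.209],x_scale=[1,1,.01]);print(o.x,f(o.x).round(1))
x,y,th=o.x
yaw=s["eef_rot"][2];print("yaw want",th+np.pi/2,"have",yaw)
c,sn=np.cos(th),np.sin(th)
# held case tops in image: sleeve near end edge at z of top
zt=s["eef_pos"][2]-42.8+45
E=lambda a,b:unproj(p,np.array([a,b])/1.5625,zt)
q=[E(307,232),E(489,232)]
g=s["eef_pos"][:2];tx=np.array([np.cos(yaw),np.sin(yaw)]);ty=np.array([np.sin(yaw),-np.cos(yaw)])
for k in q: print("sleeve corner tool x,y",(k[:2]-g)@tx,(k[:2]-g)@ty)
for Y in(0,6):
    tgt=np.array([x-sn*Y,y+c*Y]);d=tgt-g;print(Y,tgt,"tool dx dy",d@tx,d@ty)
print("handle",x-sn*155,y+c*155)
```

```text
[ 5.49563753e+02 -1.98764019e+02 -2.07845413e-01] [ 0.1 -0.2 -0.6 -1.3  0.5 -0.  -1.  -1.2 -0.   0.6 -0.7  0.2  1.5  1.4
 -0.5 -0.2 -0.4  1.1  0.7 -0.7  0.1]
yaw want 1.362950913667169 have 1.3592374068748372
sleeve corner tool x,y 53.80918914079579 -30.697141118091007
sleeve corner tool x,y 53.846411610523106 31.07084568133221
0 [ 549.56375346 -198.76401915] tool dx dy -5.652785993034421 110.67259919055776
6 [ 550.80186646 -192.89315241] tool dx dy 0.34717263661501807 110.65031820101345
handle 581.54833904715 -47.099961819606534
```

Emit:
jog_arm:
  increments:
    - [0.2,3.6,0,0,0,-0.2,5]
    - [0,3.7,0,0,0,0,5]
    - [0,3.7,0,0,0,0,5]
    - [0,0,2.5,0,0,0,5]
    - [0,0,3,0,0,0,5]
    - [0,0,3,0,0,0,5]
    - [0,0,2.5,0,0,0,5]
    - [0,0,1,0,0,0,5]
    - [0,0,0.5,0,0,0,5]
    - [0,0,0,0,0,0,5]

```text
clock: 8.68
eef_pos: [551.3, -189.9, 65.0]
eef_rot: [3.141, 0.0, 1.365]
wrist_force: [0.3, -0.1, -2.3]
finger_gap: 64.2
```

Run:
```python
from h import *
p=camera("wrist");save("w3",p["image"]);s=read_state();print(s["clock"],s["eef_pos"],s["eef_rot"],s["finger_gap"],s["wrist_force"])
p=camera("side");save("s3",cv2.resize(p["image"][180:280,240:360],(720,600),interpolation=cv2.INTER_CUBIC))
p=camera("top");save("t3",cv2.resize(p["image"][145:220,265:370],(798,570),interpolation=cv2.INTER_CUBIC))
```

```text
8.725 [ 551.3549259  -189.96470009   65.24545174] [3.14047462e+00 2.00885498e-04 1.36500254e+00] 63.485139692161255 [-0.42253009 -0.4180411  -2.2827039 ]
```

View pics/w3.png

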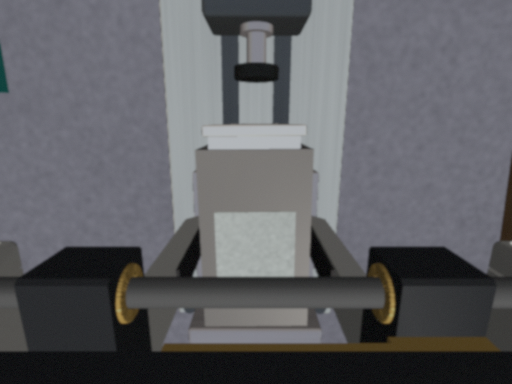

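View pics/s3.png

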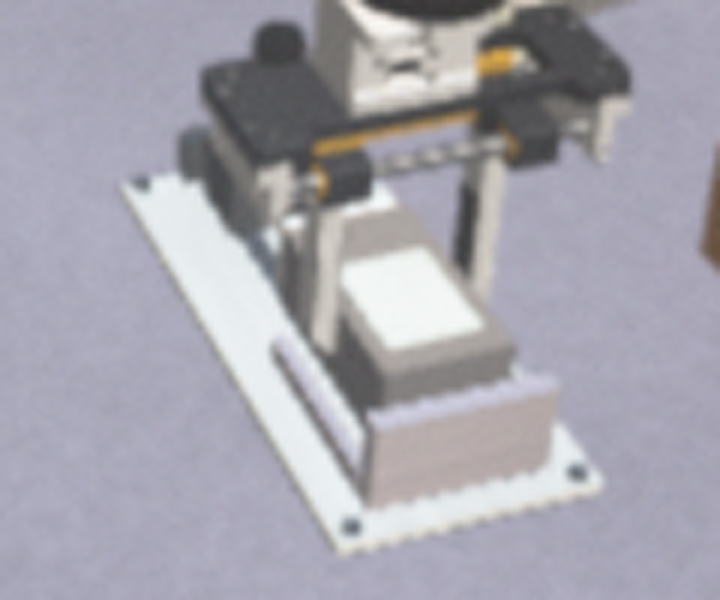

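The case sits centred between the rails (wrist: rail edges at columns ~194 and 318, case centred on 255) and just clear of the fence. I'll lower it the rest of the way.

Emit:
jog_arm:
  increments:
    - [0,0,0.6,0,0,0,5]
    - [0,0,0.5,0,0,0,5]
    - [0,0,0.2,0,0,0,5]
    - [0,0,0,0,0,0,5]
    - [0,0,0,0,0,0,5]

```text
clock: 9.45
eef_pos: [551.0, -190.0, 51.5]
eef_rot: [3.142, 0.0, 1.365]
wrist_force: [-0.7, 0.3, -3.3]
finger_gap: 63.7
```

Emit:
jog_arm:
  increments:
    - [0,0,0.1,0,0,0,5]
    - [0,0,0,0,0,0,5]
    - [0,0,0,0,0,0,5]

```text
clock: 9.82
eef_pos: [551.1, -190.0, 50.8]
eef_rot: [3.141, 0.0, 1.365]
wrist_force: [-1.1, 0.5, 4.3]
finger_gap: 64.0
```

Emit:
jog_arm:
  increments:
    - [0,0,0,0,0,0,6.8]
    - [0,0,0,0,0,0,7.6]
    - [0,0,0,0,0,0,8.6]
    - [0,0,0,0,0,0,9.0]
    - [0,0,-1,0,0,0,9.0]
    - [0,0,-3,0,0,0,9.0]
    - [0,0,-4,0,0,0,9.0]
    - [0,0,-4.5,0,0,0,9.0]
    - [0,0,0,0,0,0,9.0]

```text
clock: 10.95
eef_pos: [552.2, -190.5, 179.7]
eef_rot: [3.135, 0.001, 1.365]
wrist_force: [-0.3, 0.5, -1.1]
finger_gap: 89.6
```

Run:
```python
from h import *
p=camera("wrist");save("w4",cv2.resize(p["image"],(800,600),interpolation=cv2.INTER_CUBIC));np.save("w4.npy",p,allow_pickle=True);s=read_state();print(s["clock"],s["eef_pos"],s["eef_rot"],s["finger_gap"],s["wrist_force"])
```

```text
11.0 [ 551.37806464 -190.1319007   177.23723338] [3.13848223e+00 5.79273519e-04 1.36486491e+00] 90.12014098936237 [-0.99991666  1.03291715 -0.78463312]
```

View pics/w4.png

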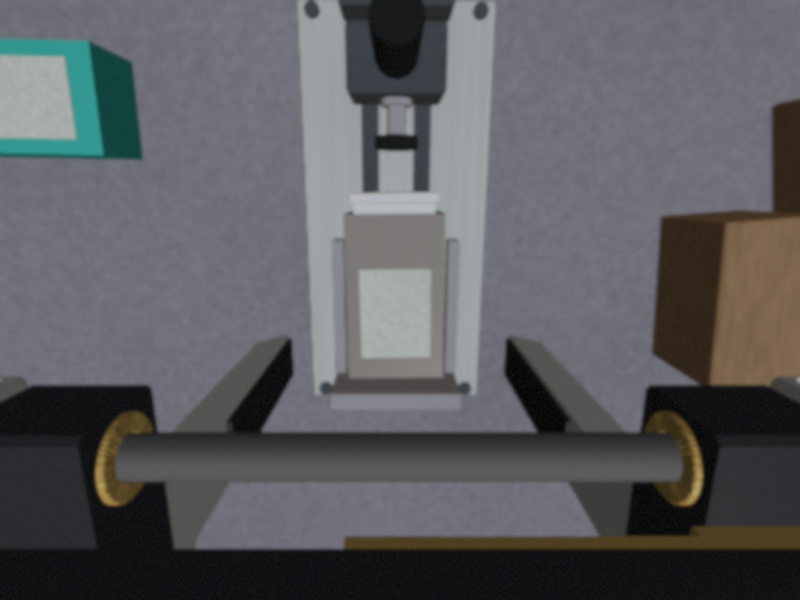

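The case is flat in the bay between the rails, its drawer out towards the buffer (drawer edge at about (395,203), pad at (395,142)). Next I turn the jaws along the push axis and move over the handle.

Emit:
jog_arm:
  increments:
    - [0,0,0,0,0,-10,9.0]
    - [0,0,0,0,0,-10,9.0]
    - [0,0,0,0,0,-10,9.0]
    - [0,0,0,0,0,-10,9.0]
    - [0,0,0,0,0,-10,9.0]
    - [0,0,0,0,0,-10,9.0]
    - [0,0,0,0,0,-10,9.0]
    - [0,0,0,0,0,-10,9.0]
    - [0,0,0,0,0,-10,9.0]
    - [0,3.6,0,0,0,0,9.0]
    - [0,4,0,0,0,0,9.0]
    - [0,4,0,0,0,0,9.0]
    - [0,3,0,0,0,0,9.0]
    - [0,0,0,0,0,0,9.0]

```text
clock: 12.75
eef_pos: [580.5, -45.5, 174.3]
eef_rot: [-3.142, -0.002, 2.938]
wrist_force: [0.2, -0.9, -1.2]
finger_gap: 90.3
```

Run:
```python
from h import *
p=camera("wrist");save("w5",cv2.resize(p["image"],(800,600),interpolation=cv2.INTER_CUBIC));np.save("w5.npy",p,allow_pickle=True);s=read_state();print(s["clock"],s["eef_pos"],s["eef_rot"],s["finger_gap"],s["wrist_force"],s["joints"])
print(proj(p,[[581.5,-47.1,115],[581.5,-47.1,50]])*1.5625)
for n in ("handle",):
    for r in recognise(p,n): print(r["conf"],world(p,r["centre"]))
```

```text
12.8 [580.41979594 -46.69265193 174.46491995] [-3.14135928e+00 -1.62298010e-03  2.93700920e+00] 89.69720446026018 [ 0.3414101  -0.08853709 -0.74533304] [-1.43112688e-01  4.18408738e-01  1.48728228e+00 -1.40987143e-04
  1.23753589e+00 -1.50927952e+00]
[[394.3063287  332.19020176]
 [395.07904135 301.28104318]]
0.65 [571.4608956  -48.72347707  51.41714283]
```

View pics/w5.png

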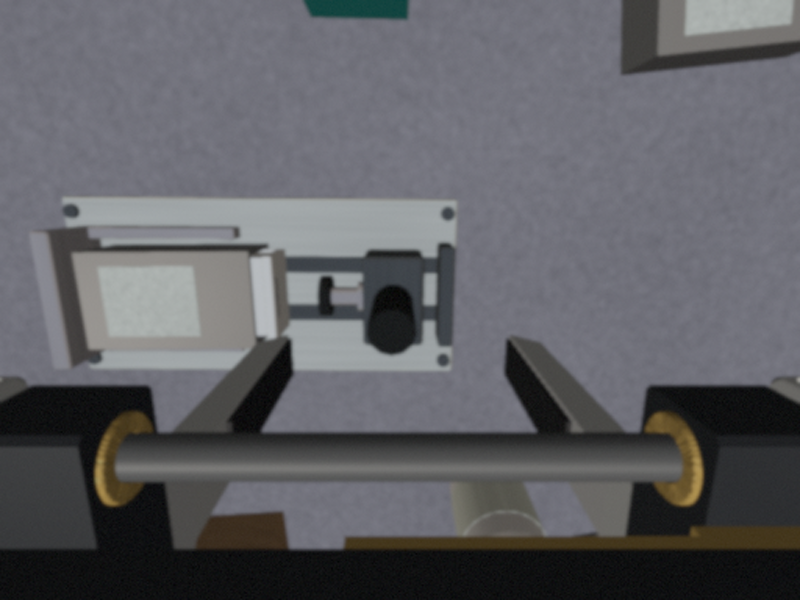

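The handle top is at (391,331), within 2–3 px of my prediction (394,332). I descend around it and grip.

Emit:
jog_arm:
  increments:
    - [-0.1,-0.1,2,0,0,0,9.0]
    - [0,0,3,0,0,0,9.0]
    - [0,0,2.6,0,0,0,9.0]
    - [0,0,1,0,0,0,9.0]
    - [0,0,0,0,0,0,6.0]
    - [0,0,0,0,0,0,4.0]
    - [0,0,0,0,0,0,3.2]
    - [0,0,0,0,0,0,3.2]
  squeeze: 40

```text
clock: 13.85
eef_pos: [581.7, -48.2, 89.9]
eef_rot: [3.142, 0.001, 2.936]
wrist_force: [-0.5, -0.8, 0.1]
finger_gap: 53.5
```

Run:
```python
from h import *
p=camera("wrist");save("w6",cv2.resize(p["image"],(800,600),interpolation=cv2.INTER_CUBIC));s=read_state();print(s["clock"],s["eef_pos"],s["eef_rot"],s["finger_gap"],s["wrist_force"])
```

```text
13.9 [581.67706351 -48.23119926  89.81970347] [3.14158250e+00 5.41268748e-04 2.93573704e+00] 49.64717848785592 [ 0.3428323   0.47139128 -0.32080516]
```

View pics/w6.png

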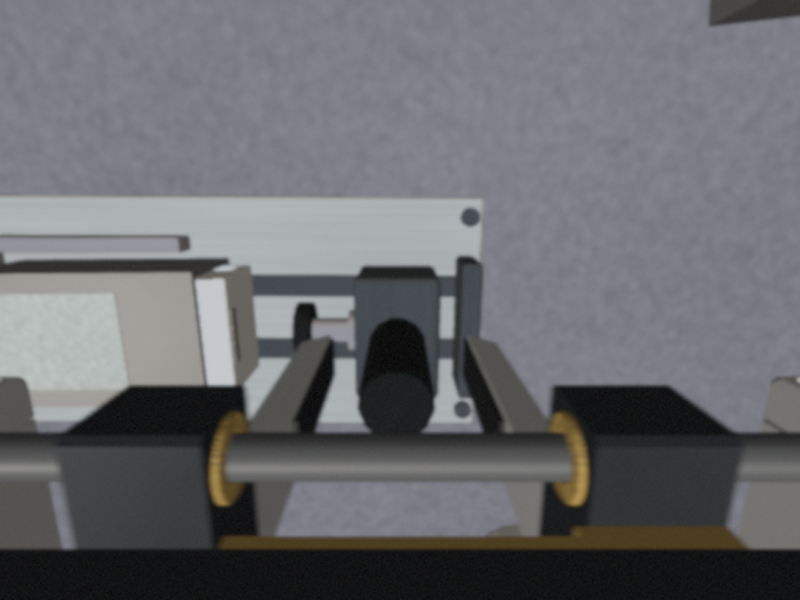

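The handle is midway between the fingers (column ~397 against jaw centre ~400). Closing on it now.

Emit:
jog_arm:
  increments:
    - [0,0,0,0,0,0,2.4]
    - [0,0,0,0,0,0,1.6]
    - [0,0,0,0,0,0,1.6]
    - [0,0,0,0,0,0,1.6]
    - [0,0,0,0,0,0,1.6]
    - [0,0,0,0,0,0,1.6]
  squeeze: 40

```text
clock: 14.65
eef_pos: [581.4, -48.9, 89.5]
eef_rot: [-3.141, -0.0, 2.935]
wrist_force: [-1.5, -5.6, 0.9]
finger_gap: 25.5
```

Run:
```python
from h import *
for k in range(1):
    s=read_state();print(s["clock"],s["eef_pos"],s["eef_rot"],s["finger_gap"],s["wrist_force"])
print(proj(camera("wrist"),[[0,0,0]]).shape)
```

```text
14.65 [581.41462775 -48.92951598  89.45210723] [-3.14061917e+00 -1.60893625e-04  2.93540615e+00] 25.479257064783013 [-1.54341354 -5.59608322  0.90906875]
(1, 2)
```

Emit:
jog_arm:
  increments:
    - [0,-0.3,0,0,0,0,1.6]
    - [0,-0.5,0,0,0,0,1.6]
    - [0,-0.5,0,0,0,0,1.6]
    - [0,-0.5,0,0,0,0,1.6]
    - [0,-0.5,0,0,0,0,1.6]
    - [0,-0.3,0,0,0,0,1.6]
    - [0,-0.3,0,0,0,0,1.6]
    - [0,-0.3,0,0,0,0,1.6]
    - [0,-0.3,0,0,0,0,1.6]
    - [0,-0.3,0,0,0,0,1.6]
    - [0,-0.3,0,0,0,0,1.6]
    - [0,-0.3,0,0,0,0,1.6]
    - [0,-0.2,0,0,0,0,1.6]
    - [0,-0.2,0,0,0,0,1.6]
    - [0,-0.2,0,0,0,0,1.6]
    - [0,0,0,0,0,0,1.6]
    - [0,0,0,0,0,0,1.6]

```text
clock: 16.82
eef_pos: [571.3, -96.6, 89.5]
eef_rot: [3.141, -0.0, 2.936]
wrist_force: [-1.7, 9.4, 1.7]
finger_gap: 25.7
```

```bash
cat > st.py <<'E'
from h import *
p=camera("side");a=p["image"][180:280,240:360]
fs=[];ps=[]
for k in range(3):
    q=camera("wrist");s=read_state();fs.append(s["wrist_force"]);ps.append(s["eef_pos"])
F=np.mean(fs,0);P=np.mean(ps,0);u=np.array([np.sin(.2078),np.cos(.2078)])
print(s["clock"],P,"travel",-(P[:2]-[581.41,-48.93])@u,"lat",(P[:2]-[581.41,-48.93])@[u[1],-u[0]],"F along jig",F[:2]@u,F,s["finger_gap"],s["eef_rot"])
import sys
save(sys.argv[1]+"s",cv2.resize(a,(720,600),interpolation=cv2.INTER_CUBIC));save(sys.argv[1]+"w",cv2.resize(q["image"],(800,600),interpolation=cv2.INTER_CUBIC))
E
python3 st.py p1
```

```text
17.025 [571.27791582 -96.5697524   89.45489143] travel 48.70521327744101 lat -0.0856651360905808 F along jig 8.895920362168678 [-1.17395017  9.3390243   3.05789374] 25.826330456777416 [ 3.14074747e+00 -4.05416998e-04  2.93593866e+00]
```

View pics/p1w.png

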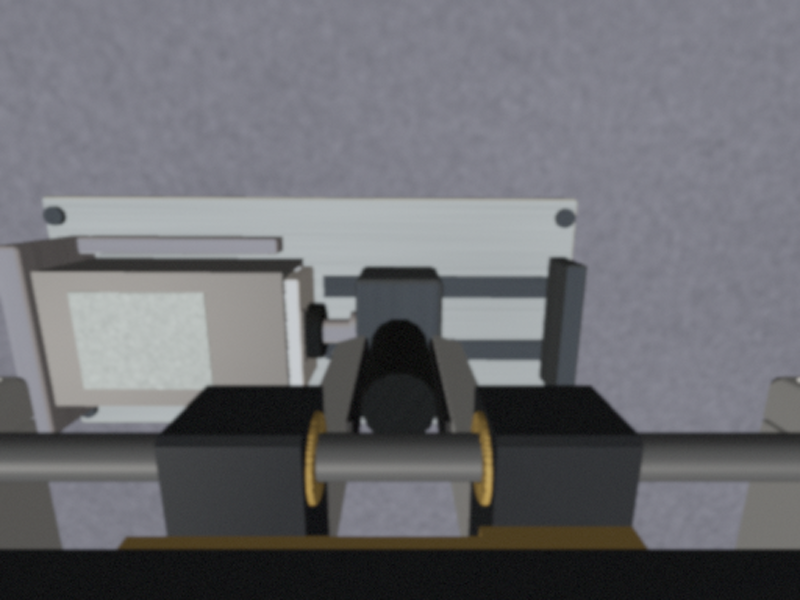

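The case is against the fence, the pad is on the drawer (about (315,330)), and the drawer is still partly out. At 48.7 mm travel the push is 8.9 N, which fits spring plus drawer friction. I'll keep pushing.

Emit:
jog_arm:
  increments:
    - [0,-0.2,0,0,0,0,1.6]
    - [0,-0.2,0,0,0,0,1.6]
    - [0,-0.2,0,0,0,0,1.6]
    - [0,-0.2,0,0,0,0,1.6]
    - [0,-0.1,0,0,0,0,1.6]
    - [0,-0.1,0,0,0,0,1.6]
    - [0,0,0,0,0,0,1.6]
    - [0,0,0,0,0,0,1.6]

```text
clock: 18.02
eef_pos: [569.3, -106.0, 89.5]
eef_rot: [3.14, -0.001, 2.936]
wrist_force: [-0.3, 12.2, 3.9]
finger_gap: 25.6
```

```bash
python3 st.py p2
```

```text
18.225 [ 569.27042833 -105.9509948    89.4537092 ] travel 58.29879868554776 lat -0.11454304691192774 F along jig 11.870515092812889 [-0.36167279 12.20775446  3.56724497] 25.547035156718618 [ 3.14018866e+00 -5.40320858e-04  2.93612594e+00]
```

View pics/p2w.png

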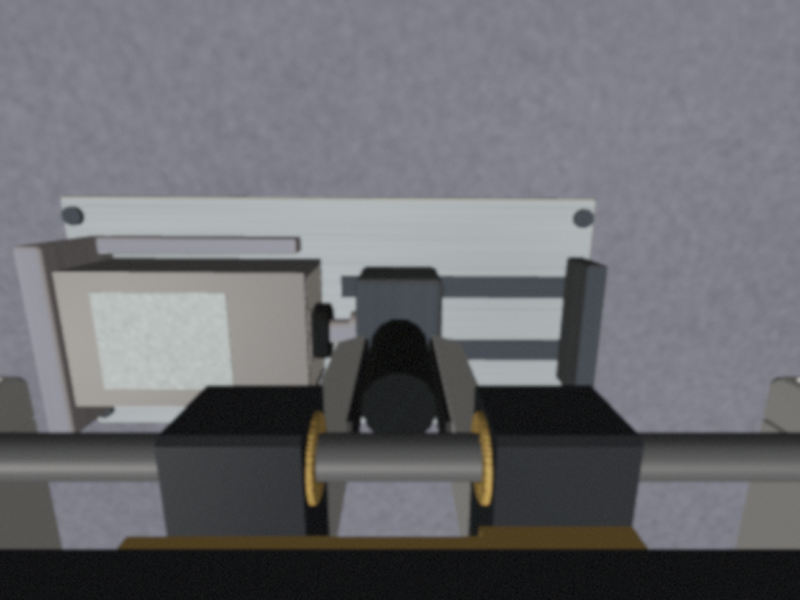

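View pics/p2s.png

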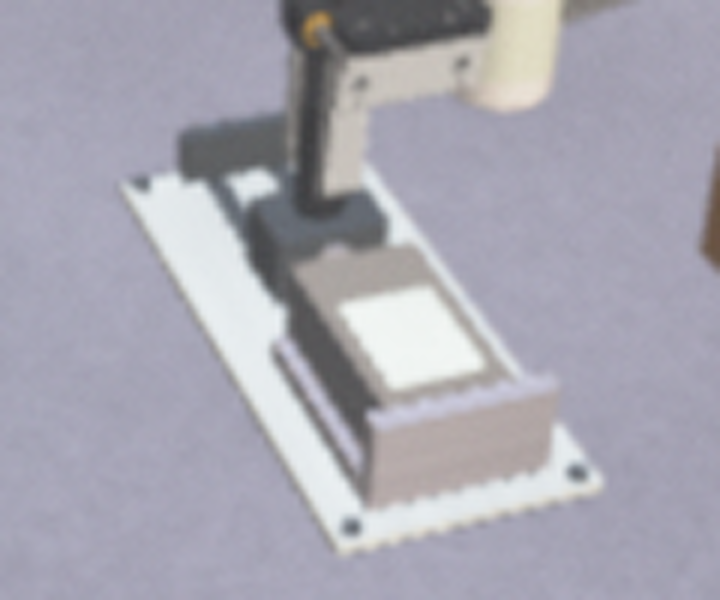

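The drawer is flush and the case is against the fence. Travel is 58.3 mm at 11.9 N, which puts the buffer at about 8.1–8.3 mm by both measures. About 2 mm more is needed.

Emit:
jog_arm:
  increments:
    - [0,-0.1,0,0,0,0,1.6]
    - [0,-0.1,0,0,0,0,1.6]
    - [0,0,0,0,0,0,1.6]
    - [0,0,0,0,0,0,1.6]
    - [0,0,0,0,0,0,1.6]
    - [0,0,0,0,0,0,1.6]

```text
clock: 18.98
eef_pos: [568.9, -107.7, 89.5]
eef_rot: [3.14, -0.001, 2.936]
wrist_force: [-0.0, 13.9, 2.9]
finger_gap: 25.5
```

```bash
python3 st.py p3
python3 - <<'E'
from h import *
p=camera("top");save("t9",cv2.resize(p["image"][90:330,100:420],(800,600),interpolation=cv2.INTER_CUBIC))
E
```

```text
19.175 [ 568.90018333 -107.71145857   89.45161204] travel 60.09777428078803 lat -0.1136257432637141 F along jig 13.425941030436675 [-0.50556023 13.82771545  2.60515249] 25.589676868314918 [ 3.13994539e+00 -5.35640442e-04  2.93622464e+00]
```

View pics/t9.png

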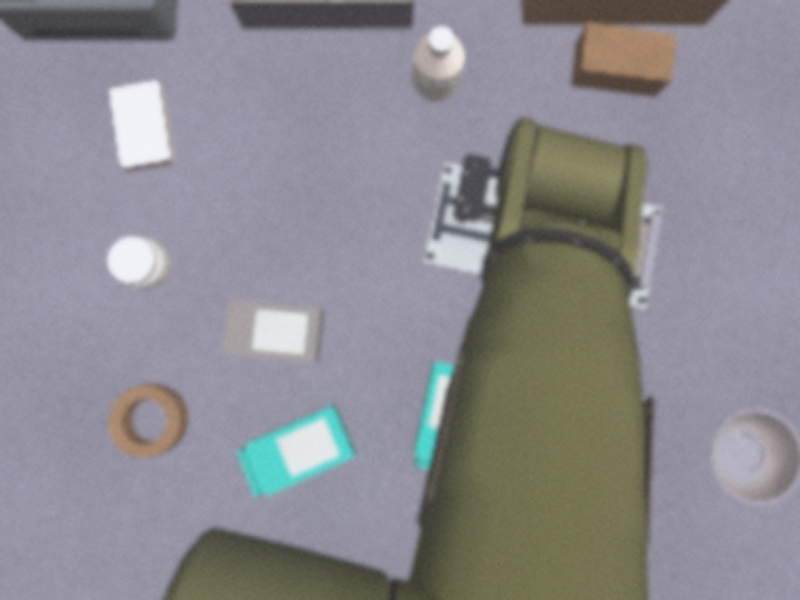

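View pics/p3w.png

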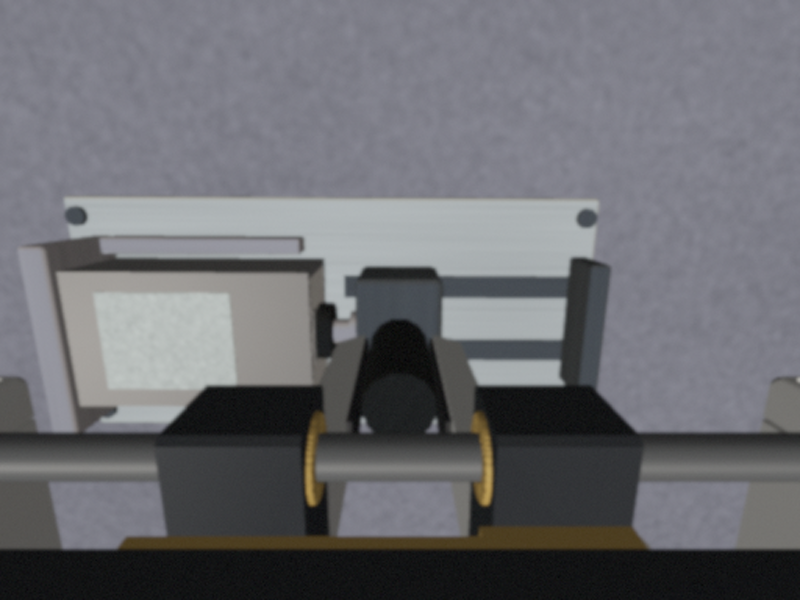

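Travel is 60.1 mm at 13.4 N (13.5 N expected at half stroke). The drawer is flush at column ~322, the case is on the fence, and the other things that show in the top view stand where they were. Handing in.

```bash
python3 -c "
from cell import *
print(sign_off())"
```

```text
the job is handed in; nothing more can be done
None
```

The job is done and handed in at about 19 s of the 48 s allowed. I set the grey case with the drawer standing out in the bay, drawer end towards the buffer, and let go of it. I then gripped the handle and pushed until the buffer had closed the drawer. The arm is still holding the handle there.

**Last checks**
- **Push:** the carriage has travelled 60.1 mm from rest and the push is 13.4 N. Both put the buffer at about 10 mm, half its stroke.
- **Drawer and case:** the wrist picture shows the drawer flush and the case against the fence.
- **Rest of the bench:** the last top picture shows everything in its starting place. The arm hid part of one turquoise case in that view, so I could not check that one fully.
- **Disagreement:** the top camera and the wrist camera differed by about 5 mm on where the bay lies along y. I used the wrist camera's figure, and the placing and the later push were consistent with it.

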